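# Start the canister's knob screw

## Robot

A 6-joint arm with a two-finger parallel gripper is mounted at the origin on the work surface. World frame = base frame: x ahead of the robot, y to its left, z up, the work surface at z = 0. Lengths are in m, angles in rad, forces in N, time in s.
With the tool pointing down it reaches from about 0.35 to 0.975 m from the base axis. Payload 4.9 kg.
Tool frame: the origin (TCP) lies at the very end of the fingers, on their centre line; the grasp point (between the pads) lies 19 mm behind it (manip.hold_point_z is the distance from the TCP to the grasp point, in m); z points along the fingers, y is the direction in which the jaws open and shut (so a half turn about z gives the same grasp; the last joint's range is limited). The gripper opens to 85 mm and grips with 20 to 120 N. Pads are 22 mm wide; open, the fingers measure 114 mm over their backs; the gripper's body (76 mm by 85 mm) begins 54 mm behind the grasp point. The pads swing forward as they close: fully open they stand 13 mm farther back than shut.
Start: joints at [-1.394, 0.053, 1.613, -0, 1.476, -0.119], TCP at [0.182, -0.598, 0.231] pointing down, gripper open.
Joint ranges: [-3.01, 3.01], [-1.01, 2.22], [0.06, 2.58], [-1.02, 4.17], [0.09, 2.62], [-3.14, 3.14]. Speed limits (rad/s): [2.57, 2.57, 3.14, 3.14, 3.14, 3.14].

## Interface

Orientations are given as a unit quaternion [w, x, y, z].
In Python, from plant import monitor, grab_frame, camera_params, ticket, manip gives the robot as it stands.
- The arm moves only by the tool play_rows, never from a script. Its argument "commands" is a list of rows, each an object of numbers: "dx", "dy", "dz": the shift along the tool's x, y, z in cm; "rx", "ry", "rz": the turn, a rotation vector about the tool's x, y, z in rad; "claw": the closure, from 0 (fully open) to 1 (shut). In form: [{"dx": .., "dy": .., "dz": .., "rx": .., "ry": .., "rz": .., "claw": ..}, ...]. A call has 1 to 5 rows; each row is the pose to reach, as a shift and turn from the pose measured when the call began, along the tool's axes at that moment; what a row does not reach only later rows make up. A row lasts 1/10 s, in which the tool goes at most 50 mm and 8.59 degrees, less where a joint would pass 70% of its speed; a pose out of reach is approached as far as the arm can. A call with a gripper value outside its range is refused whole. The fingers move at their own pace and stop on an object; the grip force is fixed at half the most. Time passes only in rows, so rows that repeat a pose let the fingers close. It gives the time, the measured TCP pose, the force and the opening at its end, in the units of the state.
- monitor.state(): the state, without advancing time (a new reading comes with each control period).
- grab_frame(name): name is "scene" or "side" or "wrist"; returns the picture (420x560x3 uint8, blue, green, red); there is no depth.
- camera_params(name): a dict with "fx", "fy", "cx", "cy" (pixels), "rvec" (rotation vector, rad) and "tvec" (3), from world to camera coordinates, as OpenCV has them; the wrist camera has in their place "tool_from_camera" (4x4, takes a point from camera to tool coordinates, whose origin is the TCP and whose axes are the flange's). Camera axes: x right, y down, z forward; pixel columns grow to the right and rows downward; lengths in m; the calibration is good to about 2 mm. The wrist camera is an equidistant fisheye: a pixel r from the principal point sees the ray r / f radians off the axis. A picture is of the moment at which its call begins: read the wrist's pose just before it. camera_params takes no time and is no camera call.
- ticket.job_done(): hands the job in, once; it reports no verdict.
The state is a dict: "time": time; "joint_pos": joint angles; "joint_vel": joint speeds; "joint_efforts": joint torques, N m; "tool_pos": TCP position; "tool_rot": TCP orientation; "contact_force": force on the tool from outside, world axes, zero at the start; "ft_torque": the same for the moment, N m; "gripper_width": opening from 0.0 (shut) to 1.0 (fully open).
Only numpy, scipy, OpenCV 4.12 (cv2) and the standard library are available. Lean on these libraries where they do the work, as an engineer would, in place of code of your own. Each camera call takes 0.05 s, during which the arm holds its last target.

## Task

The round wooden knob screw in the middle of the stainless canister's lid is resting on top of its thread, not yet started. Turn it backward (anticlockwise seen from above) until it drops into the thread, then screw it forward (clockwise) one full turn from there, and do not screw it down tight. Finish while still holding the knob in the gripper, keeping still, and leave the coffee pot, the bowl and the stirring stick where they are.

Things in the scene. Friction and masses are not known exactly. Their poses are not given: they have to be found in the camera images.
- canister: stainless canister, fixed to the counter in a cast iron ring 150 mm across; origin at the centre of its underside on the counter, z up. Its lid is 110 mm in diameter, lid top 108 mm above the counter; a brass threaded boss in the middle, 28 mm in diameter, rises 10 mm more. The knob's screw (steel, 11 mm) goes into the boss.
- knob_center (a point): centre of the round fluted wooden knob above the canister's boss, half-way up, on its vertical axis (z up). 44 mm in diameter, 30 mm tall: two fingers can take it from above at any yaw. A small dark steel rib on its top, 13 x 4 mm, 2 mm high, shows how it is turned. Its axis stays put; it only turns and rises or sinks.
- knob: the same knob; origin on its axis at its underside, z up, x along the rib
- knob_turn (a joint): knob angle in rad, 0 at the start, growing clockwise from above (forward, screwing in). Turns easily (0.02 N m), stays where left. The drop comes at an unknown angle 0.5 to 1.7 rad backward (negative) of the start; passing it by up to 1 rad does no harm; a stop at -3.2. Count the forward turn from the drop. Turned forward before the drop, it binds after 0.5 to 1.5 rad.
- knob_height (a joint): gap in m under the knob, above the boss; 0 = tight. Unstarted 0.016 to 0.018, rising 1 mm per rad backward; past the thread start it falls by its weight to about 0.012 (to 0.0145 if turned on) unless the fingers' squeeze holds it up: open them a little or push down gently. Then 6 mm per turn: one turn forward ends near 0.006; fingers may follow down or let it slip.
- pot_center (a point): middle of the round aluminium coffee pot, 75 mm above its base (90 mm in diameter, 165 mm tall, black handle reaching 86 mm from its axis), loose on a flat iron reducer ring 6 mm high; to be left alone
- bowl_center (a point): middle of the white ceramic bowl, 25 mm above its base (110 mm in diameter, 50 mm tall), loose on a green trivet 150 mm in diameter, 5 mm thick; to be left alone
- stick_center (a point): middle of the wooden stirring stick (190 x 18 x 6 mm, long along its x axis), lying loose on the counter; to be left alone
Mind the look-alikes: they are no part of the job. Several things have the shape of the canister; the one meant has the colours described above.

How it is judged:
On the way:
1. turned backward, the knob has dropped into the thread (gap under it 10 to 15 mm) (value of joint knob_height between 0.01 and 0.015 m and value of joint knob_turn below -0.4 rad), for 0.1 s.
At the end, for the whole second after the job is handed in: the knob has gone one turn, give or take a third of a turn, down its thread (4 to 8 mm left under it), and the fingers hold it still with more than 3 N (value of joint knob_height between 0.004 and 0.008 m and value of joint knob_turn above 3 rad and velocity of joint knob_turn between -0.1 and 0.1 rad/s and contact force between knob and the fingers above 3 N); the arm keeps its last pose, push and grip.
It fails at once if the screw is turned far too deep (less than 3 mm left under the knob) (value of joint knob_height below 0.003 m).
It fails at once if pot, bowl or stick is moved more than 20 mm (distance of any of pot_center, bowl_center, stick_center from where it was at the start of the episode above 0.02 m).
It also fails if it takes over 58 s, if anything falls off the work surface, if the arm or the gripper's body presses on something with over 40 N, if the wrist force passes 120 N, or if a joint passes its speed limit or range.

## Working session

There is one attempt and no reset: what is moved stays moved. The work goes in short steps, Python scripts to look and compute and a tool call to move; the robot and the scene stay as the last step left them, time stands still between calls to the robot, and variables do not carry over. Pictures are saved under pics/ and viewed, and the job is handed in when it is done.

Besides the shell and the picture viewer there is one more tool, called by a JSON object that holds its "api" and its "payload". play_rows: Moves the arm, as the interface text tells. Its arguments: {"type":"object","properties":{"commands":{"type":"array"}},"required":["commands"]}

```bash
mkdir -p pics
python3 - <<'E'
from plant import monitor, grab_frame, camera_params, manip
import cv2
print(monitor.state()); print(manip.hold_point_z)
for n in ("scene","side","wrist"):
    cv2.imwrite(f"pics/{n}0.png",grab_frame(n)); print(n,camera_params(n))
E
```

```text
{'time': 0.0, 'joint_pos': array([-1.39399896e+00,  5.33788783e-02,  1.61430989e+00,  1.15248375e-05,
        1.47599803e+00, -1.19025106e-01]), 'joint_vel': array([ 1.20940562e-03,  6.42157630e-04,  1.19580062e-03, -1.20887346e-03,
        1.17389895e-03, -9.45797553e-06]), 'joint_efforts': array([ 1.62677155e-03, -3.93686128e+01, -3.70171523e+01, -1.06382444e-05,
        7.21002274e-03, -3.45611390e-06]), 'tool_pos': array([ 0.18208122, -0.59723145,  0.23003988]), 'tool_rot': array([-1.04680026e-03,  9.89080601e-01,  1.47371873e-01, -2.45080570e-05]), 'contact_force': array([-0.52143226,  0.07351673, -0.10990235]), 'ft_torque': array([0.01354409, 0.00851181, 0.0152694 ]), 'gripper_width': 1.0016750040576436}
0.0187
scene {'fx': 396.5302888513044, 'fy': 396.5302888513044, 'cx': 281.6632458243504, 'cy': 207.499942093203, 'rvec': array([ 2.09179814,  1.39251808, -0.50512399]), 'tvec': array([-0.20546264, -0.36365928,  1.25510416])}
side {'fx': 436.33214812144917, 'fy': 436.33214812144917, 'cx': 278.213862409745, 'cy': 207.4473593372132, 'rvec': array([ 2.08051645, -0.27321028,  0.16739375]), 'tvec': array([-0.60683369,  0.17664865,  0.93106323])}
wrist {'fx': 325.19226210127806, 'fy': 325.19226210127806, 'cx': 275.7736432766083, 'cy': 212.72821654563617, 'tool_from_camera': array([[ 5.31142461e-04, -9.53046505e-01, -3.02823508e-01,
         7.72590005e-02],
       [ 9.99999822e-01,  5.88094323e-04, -9.68843989e-05,
        -1.65622416e-04],
       [ 2.70424124e-04, -3.02823402e-01,  9.53046648e-01,
        -1.42864969e-01],
       [ 0.00000000e+00,  0.00000000e+00,  0.00000000e+00,
         1.00000000e+00]])}
```

View pics/scene0.png

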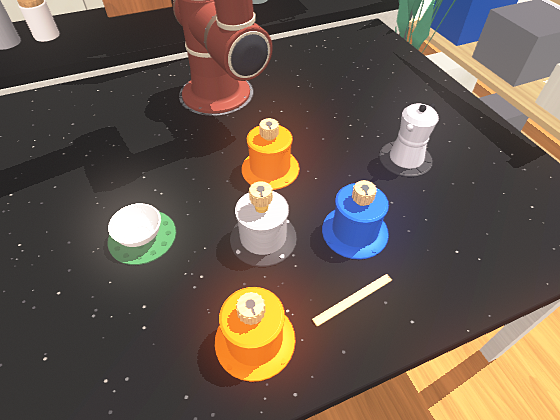

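View pics/side0.png

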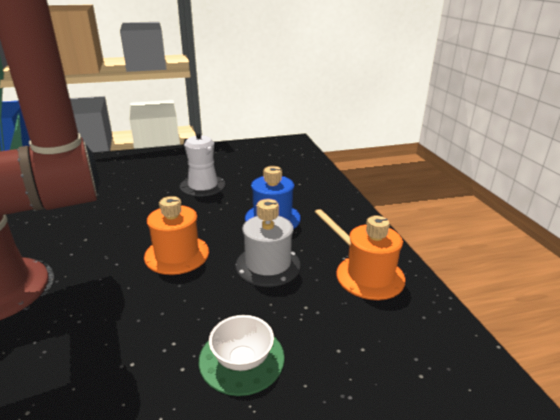

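View pics/wrist0.png

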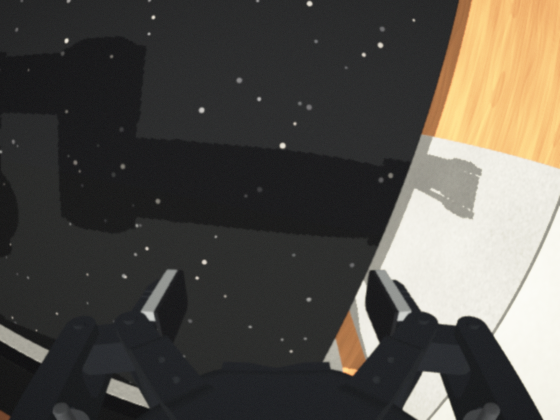

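The scene view shows four canister shapes: orange (270,150), stainless (263,215), blue (361,210) and orange (255,325). In the side view they are orange (174,235), stainless (268,243), blue (272,200) and orange (374,255). The grey metallic one with the dark iron ring matches the description. I'll confirm it in an enlarged crop.

Run:
```python
import cv2,numpy as np
a=cv2.imread("pics/scene0.png")[165:275,210:320]; b=cv2.imread("pics/side0.png")[185:295,213:323]
cv2.imwrite("pics/crop0.png",np.hstack([cv2.resize(x,(400,400),interpolation=cv2.INTER_CUBIC) for x in(a,b)]))
```

```text
(no output)
```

View pics/crop0.png

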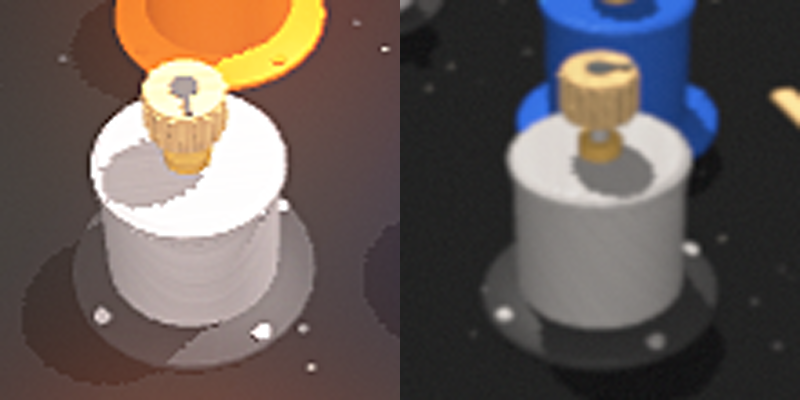

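The crop confirms it: grey steel body, dark ring, wooden knob with the rib on top and a brass boss below, at scene (261,189) and side (268,204) for the top of the knob. Next I triangulate it and its neighbours.

```bash
cat > h.py <<'E'
import cv2,numpy as np
from plant import monitor, grab_frame, camera_params, manip
from scipy.spatial.transform import Rotation as R
def ray(n,p,st=None):
    c=camera_params(n)
    if n=="wrist":
        T=c["tool_from_camera"]; d=np.array([p[0]-c["cx"],p[1]-c["cy"]]);r=np.hypot(*d);t=r/c["fx"]
        v=np.array([*(d/max(r,1e-9)*np.sin(t)),np.cos(t)])
        q=st["tool_rot"];W=R.from_quat([q[1],q[2],q[3],q[0]])
        return st["tool_pos"]+W.apply(T[:3,3]),W.apply(T[:3,:3]@v)
    M=cv2.Rodrigues(c["rvec"])[0]; v=M.T@np.array([(p[0]-c["cx"])/c["fx"],(p[1]-c["cy"])/c["fy"],1])
    return -M.T@c["tvec"],v/np.linalg.norm(v)
def plane(n,p,z,st=None):
    o,d=ray(n,p,st);return o+d*(z-o[2])/d[2]
def tri(*rs):
    A=sum(np.eye(3)-np.outer(d,d) for o,d in rs);b=sum((np.eye(3)-np.outer(d,d))@o for o,d in rs)
    return np.linalg.solve(A,b)
E
python3 - <<'E'
from h import *
np.set_printoptions(precision=4,suppress=True)
print(tri(ray("scene",(260.9,188.9)),ray("side",(268,204.2))))
print("z.165",plane("scene",(260.9,188.9),.165),plane("side",(268,204.2),.165))
print("orange",plane("scene",(269,125),.165),"blue",plane("scene",(364,187),.165),"orange2",plane("scene",(251,300),.165))
print("pot base",plane("scene",(408,158),.006),"bowl",plane("scene",(134,213),.05))
q=monitor.state()["tool_rot"];print(R.from_quat([q[1],q[2],q[3],q[0]]).as_matrix())
E
```

```text
[ 0.5866 -0.0668  0.1649]
z.165 [ 0.586  -0.0664  0.165 ] [ 0.5867 -0.0678  0.165 ]
orange [0.4107 0.0196 0.165 ] blue [0.6583 0.1198 0.165 ] orange2 [ 0.799  -0.1637  0.165 ]
pot base [0.4926 0.3803 0.006 ] bowl [ 0.4449 -0.3166  0.05  ]
[[ 0.9566  0.2915 -0.0003]
 [ 0.2915 -0.9566  0.0015]
 [ 0.0002 -0.0016 -1.    ]]
```

{"api": "play_rows", "payload": {"commands": [{"dx":54.1,"dy":-38.9,"dz":-5,"claw":0},{"dx":54.1,"dy":-38.9,"dz":-5,"claw":0},{"dx":54.1,"dy":-38.9,"dz":-5,"claw":0},{"dx":54.1,"dy":-38.9,"dz":-5,"claw":0},{"dx":54.1,"dy":-38.9,"dz":-5,"claw":0}]}}

```text
invalid input
```

{"api": "play_rows", "payload": {"commands": [{"dx":54.1,"dy":-38.9,"dz":-5.0,"rx":0,"ry":0,"rz":0,"claw":0},{"dx":54.1,"dy":-38.9,"dz":-5.0,"rx":0,"ry":0,"rz":0,"claw":0},{"dx":54.1,"dy":-38.9,"dz":-5.0,"rx":0,"ry":0,"rz":0,"claw":0},{"dx":54.1,"dy":-38.9,"dz":-5.0,"rx":0,"ry":0,"rz":0,"claw":0},{"dx":54.1,"dy":-38.9,"dz":-5.0,"rx":0,"ry":0,"rz":0,"claw":0}]}}

```text
time: 0.65
tool_pos: [0.334, -0.3977, 0.2497]
tool_rot: [-0.001, 0.989, 0.147, 0.0]
contact_force: [1.2, -0.6, -1.1]
gripper_width: 0.998
```

{"api": "play_rows", "payload": {"commands": [{"dx":33.7,"dy":-24.3,"dz":-3.0,"rx":0,"ry":0,"rz":0,"claw":0},{"dx":33.7,"dy":-24.3,"dz":-3.0,"rx":0,"ry":0,"rz":0,"claw":0},{"dx":33.7,"dy":-24.3,"dz":-3.0,"rx":0,"ry":0,"rz":0,"claw":0},{"dx":33.7,"dy":-24.3,"dz":-3.0,"rx":0,"ry":0,"rz":0,"claw":0},{"dx":33.7,"dy":-24.3,"dz":-3.0,"rx":0,"ry":0,"rz":0,"claw":0}]}}

```text
time: 1.15
tool_pos: [0.4849, -0.199, 0.268]
tool_rot: [-0.001, 0.989, 0.147, 0.0]
contact_force: [0.3, -0.2, -0.0]
gripper_width: 0.998
```

Run:
```python
from h import *
st=monitor.state();q=st["tool_rot"]
W=R.from_quat([q[1],q[2],q[3],q[0]])
print(st["tool_pos"],W.inv().apply(np.array([.5865,-.067,.28])-st["tool_pos"])*100,st["joint_pos"])
```

```text
[ 0.48485745 -0.19903467  0.26804701] [13.56634107 -9.67717282 -1.17433931] [-5.32323881e-01 -2.09957193e-01  1.80011450e+00  1.39158500e-03
  1.55243125e+00  7.43242508e-01]
```

{"api": "play_rows", "payload": {"commands": [{"dx":13.6,"dy":-9.7,"dz":2.0,"rx":0,"ry":0,"rz":0,"claw":0},{"dx":13.6,"dy":-9.7,"dz":2.0,"rx":0,"ry":0,"rz":0,"claw":0},{"dx":13.6,"dy":-9.7,"dz":2.0,"rx":0,"ry":0,"rz":0,"claw":0},{"dx":13.6,"dy":-9.7,"dz":2.0,"rx":0,"ry":0,"rz":0,"claw":0},{"dx":13.6,"dy":-9.7,"dz":2.0,"rx":0,"ry":0,"rz":0,"claw":0}]}}

```text
time: 1.65
tool_pos: [0.5873, -0.0641, 0.2469]
tool_rot: [-0.001, 0.989, 0.149, -0.001]
contact_force: [0.0, -0.4, -0.2]
gripper_width: 0.999
```

Run:
```python
from h import *
st=monitor.state();im=grab_frame("wrist");cv2.imwrite("pics/w1.png",im)
np.save("st1.npy",st,allow_pickle=True)
print(st["tool_pos"],st["joint_pos"])
```

```text
[ 0.58730108 -0.06410412  0.24689832] [-0.23561892 -0.03517178  1.6753297   0.00204207  1.50418254  1.03570257]
```

View pics/w1.png

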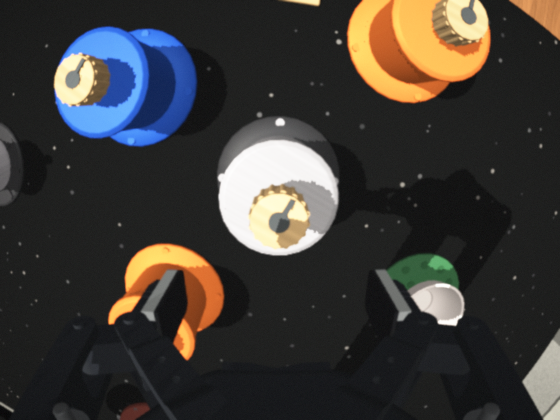

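The wrist view shows the stainless canister with its knob top at about (280,222), and the rib pointing up and right to about (292,203). Both fingers are clear of it.

Run:
```python
from h import *
im=cv2.imread("pics/w1.png");st=np.load("st1.npy",allow_pickle=True).item()
cv2.imwrite("pics/w1c.png",cv2.resize(im[170:270,230:330],(600,600),interpolation=cv2.INTER_CUBIC))
for p in [(279.5,222),(292,203)]: print(plane("wrist",p,.165,st))
```

```text
[ 0.58665177 -0.06669539  0.165     ]
[ 0.60312339 -0.07095919  0.165     ]
```

View pics/w1c.png

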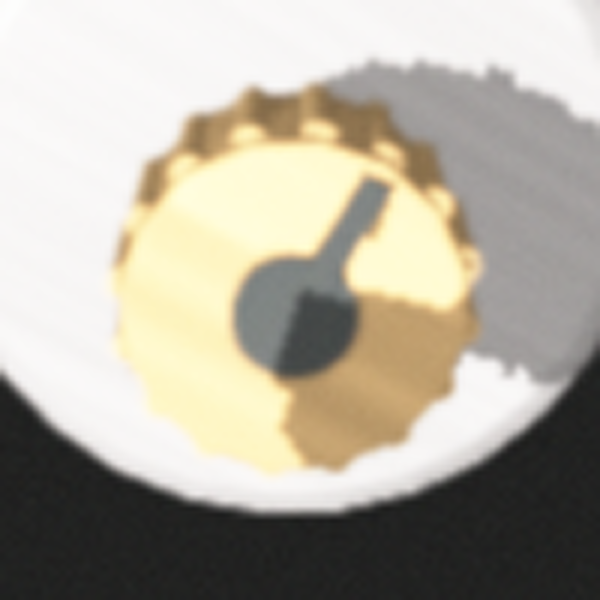

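{"api": "play_rows", "payload": {"commands": [{"dx":-0.15,"dy":0.24,"dz":2,"rx":0,"ry":0,"rz":0,"claw":0},{"dx":-0.15,"dy":0.24,"dz":5,"rx":0,"ry":0,"rz":0,"claw":0},{"dx":-0.15,"dy":0.24,"dz":7,"rx":0,"ry":0,"rz":0,"claw":0},{"dx":-0.15,"dy":0.24,"dz":7,"rx":0,"ry":0,"rz":0,"claw":0}]}}

```text
time: 2.1
tool_pos: [0.5829, -0.0691, 0.1735]
tool_rot: [-0.002, 0.989, 0.147, -0.004]
contact_force: [-0.7, 0.3, -0.2]
gripper_width: 1.003
```

```bash
cat > d.py <<'E'
from h import *
import sys
np.set_printoptions(precision=4,suppress=True)
st=monitor.state();q=st["tool_rot"]
W=R.from_quat([q[1],q[2],q[3],q[0]]);M=W.as_matrix()
z=float(sys.argv[1])
print("pos",st["tool_pos"],"yaw",np.arctan2(M[1,0],M[0,0]),"q6",st["joint_pos"][5],"t",st["time"])
print("F",st["contact_force"],"T",st["ft_torque"],"w",st["gripper_width"])
print("move cm",W.inv().apply(np.array([.5866,-.0668,z])-st["tool_pos"])*100,"tilt fix rx,ry",W.inv().apply(np.cross(M[:,2],[0,0,-1])))
if len(sys.argv)>2:
    im=grab_frame("wrist");cv2.imwrite(f"pics/w{sys.argv[2]}.png",im)
    s=grab_frame("side");cv2.imwrite(f"pics/s{sys.argv[2]}.png",s)
    cv2.imwrite(f"pics/c{sys.argv[2]}.png",np.hstack([cv2.resize(im[140:340,180:380],(400,400),interpolation=cv2.INTER_CUBIC),cv2.resize(s[180:260,228:308],(400,400),interpolation=cv2.INTER_CUBIC)]))
E
python3 d.py .129
```

```text
pos [ 0.5829 -0.0691  0.1735] yaw 0.2957208519930652 q6 1.0298355235519145 t 2.1
F [-0.7151  0.3417 -0.2109] T [-0.023   0.0486  0.0172] w 1.002601285623287
move cm [ 0.4588 -0.0871  4.4454] tilt fix rx,ry [-0.0055  0.0078  0.    ]
```

{"api": "play_rows", "payload": {"commands": [{"dx":0.45,"dy":-0.1,"dz":1.0,"rx":-0.005,"ry":0.008,"rz":0,"claw":0},{"dx":0.45,"dy":-0.1,"dz":1.0,"rx":-0.005,"ry":0.008,"rz":0,"claw":0},{"dx":0.45,"dy":-0.1,"dz":1.0,"rx":-0.005,"ry":0.008,"rz":0,"claw":0}]}}

```text
time: 2.4
tool_pos: [0.5871, -0.0671, 0.1642]
tool_rot: [-0.0, 0.989, 0.147, 0.001]
contact_force: [-0.2, 0.4, -1.0]
gripper_width: 1.001
```

```bash
python3 d.py .129 2
```

```text
pos [ 0.5871 -0.0671  0.1642] yaw 0.29537538277195285 q6 1.0352869599657188 t 2.4
F [-0.2128  0.4091 -0.9533] T [-0.0131 -0.0219 -0.0182] w 1.0007974856636683
move cm [-0.0372 -0.0468  3.5217] tilt fix rx,ry [ 0.0001 -0.0011 -0.    ]
```

View pics/c2.png

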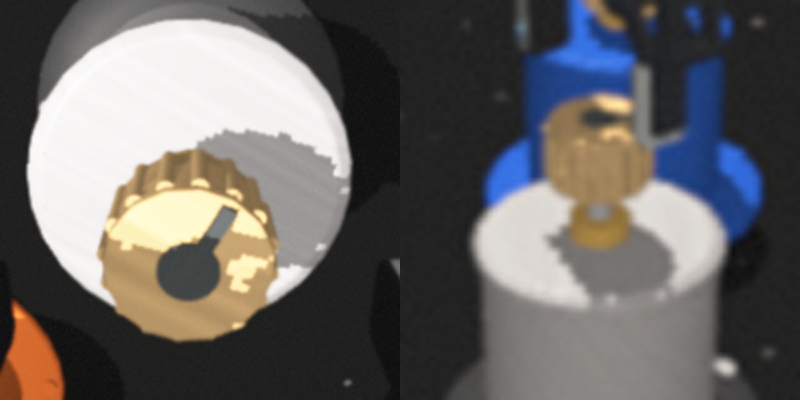

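The knob sits centred between the fingers (wrist crop (188,270)). I'll descend and grip.

{"api": "play_rows", "payload": {"commands": [{"dx":-0.04,"dy":-0.05,"dz":2.0,"rx":0,"ry":0,"rz":0,"claw":0},{"dx":-0.04,"dy":-0.05,"dz":3.5,"rx":0,"ry":0,"rz":0,"claw":0},{"dx":-0.04,"dy":-0.05,"dz":3.5,"rx":0,"ry":0,"rz":0,"claw":0},{"dx":-0.04,"dy":-0.05,"dz":3.5,"rx":0,"ry":0,"rz":0,"claw":0.3},{"dx":-0.04,"dy":-0.05,"dz":3.5,"rx":0,"ry":0,"rz":0,"claw":0.4}]}}

```text
time: 3.0
tool_pos: [0.5875, -0.0668, 0.1306]
tool_rot: [0.0, 0.989, 0.147, 0.002]
contact_force: [0.5, 0.7, 0.4]
gripper_width: 0.69
```

```bash
python3 d.py .129
```

```text
pos [ 0.5875 -0.0668  0.1306] yaw 0.29565398799313686 q6 1.0357236986251828 t 3.0
F [0.4522 0.7229 0.4076] T [ 0.0194 -0.0345 -0.0324] w 0.6895114835462727
move cm [-0.0861 -0.0251  0.1574] tilt fix rx,ry [ 0.0011 -0.003   0.    ]
```

{"api": "play_rows", "payload": {"commands": [{"dx":-0.08,"dy":0,"dz":0.15,"rx":0,"ry":-0.003,"rz":0,"claw":0.4},{"dx":-0.08,"dy":0,"dz":0.15,"rx":0,"ry":-0.003,"rz":0,"claw":0.5},{"dx":-0.08,"dy":0,"dz":0.15,"rx":0,"ry":-0.003,"rz":0,"claw":0.6},{"dx":-0.08,"dy":0,"dz":0.15,"rx":0,"ry":-0.003,"rz":0,"claw":0.6},{"dx":-0.08,"dy":0,"dz":0.15,"rx":0,"ry":-0.003,"rz":0,"claw":0.6}]}}

```text
time: 3.5
tool_pos: [0.587, -0.0663, 0.13]
tool_rot: [-0.0, 0.989, 0.147, 0.0]
contact_force: [-1.5, 5.1, 5.2]
gripper_width: 0.502
```

```bash
python3 d.py .129
```

```text
pos [ 0.587  -0.0663  0.13  ] yaw 0.29593011814731685 q6 1.0361670679252324 t 3.5
F [-1.5241  5.1265  5.2006] T [ 0.8105  0.416  -0.0407] w 0.5021289302613673
move cm [-0.0532  0.0406  0.1016] tilt fix rx,ry [ 0.    -0.001 -0.   ]
```

Gripped at width 0.50. Turning backward (anticlockwise, tool −z).

{"api": "play_rows", "payload": {"commands": [{"dx":-0.05,"dy":0.04,"dz":0,"rx":0,"ry":0,"rz":-0.12,"claw":0.6},{"dx":-0.05,"dy":0.04,"dz":0,"rx":0,"ry":0,"rz":-0.24,"claw":0.6},{"dx":-0.05,"dy":0.04,"dz":-0.03,"rx":0,"ry":0,"rz":-0.36,"claw":0.6},{"dx":-0.05,"dy":0.04,"dz":-0.05,"rx":0,"ry":0,"rz":-0.48,"claw":0.6},{"dx":-0.05,"dy":0.04,"dz":-0.05,"rx":0,"ry":0,"rz":-0.6,"claw":0.6}]}}

```text
time: 4.0
tool_pos: [0.5869, -0.0662, 0.1299]
tool_rot: [-0.0, 0.9, 0.435, 0.001]
contact_force: [1.8, 4.4, -1.8]
gripper_width: 0.501
```

```bash
python3 d.py .131 3
```

```text
pos [ 0.5869 -0.0662  0.1299] yaw 0.900982575078712 q6 0.4302462491706477 t 4.0
F [ 1.8271  4.3718 -1.833 ] T [ 0.5805 -0.3602 -0.0398] w 0.5011780974551471
move cm [-0.0668  0.018  -0.1097] tilt fix rx,ry [ 0.0007 -0.0023 -0.    ]
```

View pics/c3.png

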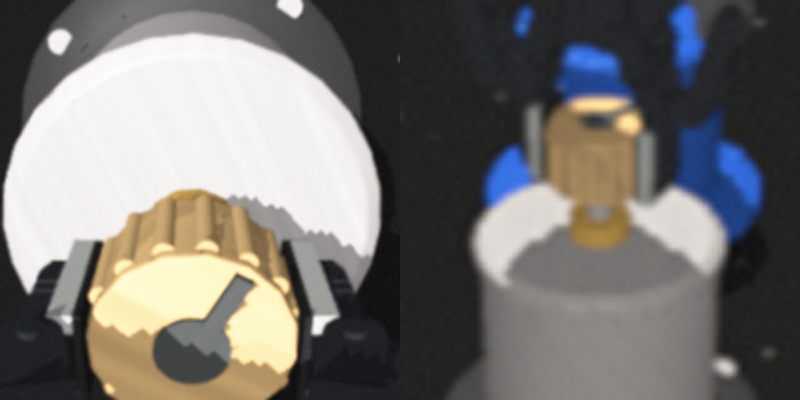

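The rib keeps its angle relative to the fingers, so the knob turns with the gripper and no slip shows. The steel shank is still visible under it (side crop (600,207)). Continuing to about −1.1, then I'll loosen.

{"api": "play_rows", "payload": {"commands": [{"dx":-0.05,"dy":0.02,"dz":0,"rx":0,"ry":0,"rz":-0.13,"claw":0.6},{"dx":-0.05,"dy":0.02,"dz":-0.03,"rx":0,"ry":0,"rz":-0.26,"claw":0.6},{"dx":-0.05,"dy":0.02,"dz":-0.03,"rx":0,"ry":0,"rz":-0.39,"claw":0.6},{"dx":-0.05,"dy":0.02,"dz":-0.05,"rx":0,"ry":0,"rz":-0.5,"claw":0.6},{"dx":-0.05,"dy":0.02,"dz":-0.05,"rx":0,"ry":0,"rz":-0.5,"claw":0.6}]}}

```text
time: 4.6
tool_pos: [0.5869, -0.0662, 0.1298]
tool_rot: [-0.0, 0.767, 0.642, 0.002]
contact_force: [2.2, 3.5, -2.3]
gripper_width: 0.494
```

```bash
python3 d.py .131 4
```

```text
pos [ 0.5869 -0.0662  0.1298] yaw 1.3935035447225363 q6 -0.06308984508222094 t 4.6
F [ 2.2276  3.5208 -2.3117] T [ 0.7131 -0.4352 -0.0027] w 0.4935968386129041
move cm [-0.068  -0.0139 -0.1212] tilt fix rx,ry [ 0.0019 -0.0028  0.    ]
```

{"api": "play_rows", "payload": {"commands": [{"dx":0,"dy":0,"dz":0,"rx":0,"ry":0,"rz":0,"claw":0.4},{"dx":0,"dy":0,"dz":0,"rx":0,"ry":0,"rz":0,"claw":0.35},{"dx":0,"dy":0,"dz":0,"rx":0,"ry":0,"rz":0,"claw":0.35},{"dx":0,"dy":0,"dz":0,"rx":0,"ry":0,"rz":0,"claw":0.35}]}}

```text
time: 5.1
tool_pos: [0.5869, -0.0666, 0.1301]
tool_rot: [0.0, 0.768, 0.641, 0.002]
contact_force: [0.4, -0.2, -0.4]
gripper_width: 0.653
```

```bash
python3 d.py .131 5; python3 -c "
import cv2,numpy as np
cv2.imwrite('pics/c45.png',np.vstack([cv2.imread('pics/c4.png')[:300],cv2.imread('pics/c5.png')[:300]]))
cv2.imwrite('pics/c45.png',np.vstack([cv2.resize(cv2.imread('pics/c%d.png'%i),(600,300)) for i in (4,5)]))"
```

```text
pos [ 0.5869 -0.0666  0.1301] yaw 1.3903404638954902 q6 -0.06015547139462133 t 5.1
F [ 0.4363 -0.1827 -0.4016] T [0.0429 0.0094 0.0157] w 0.653459647414628
move cm [-0.0287 -0.0249 -0.0936] tilt fix rx,ry [ 0.0021 -0.0022 -0.    ]
```

View pics/c45.png

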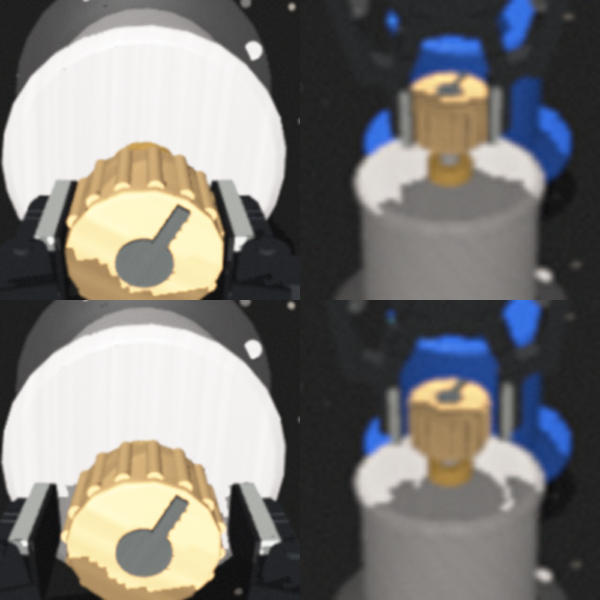

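Run:
```python
import cv2,numpy as np
a=[cv2.resize(cv2.imread(f"pics/s{i}.png")[195:240,245:292],(390,373),interpolation=cv2.INTER_CUBIC) for i in (4,5)]
cv2.imwrite("pics/s45.png",np.hstack(a))
```

```text
(no output)
```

View pics/s45.png

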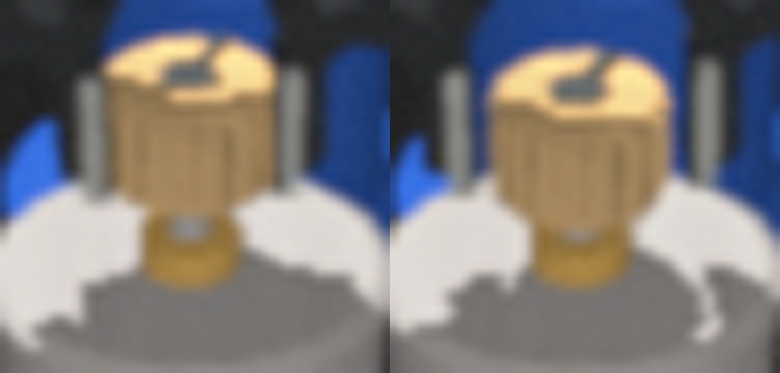

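The left crop (gripped) shows about 2 px of steel shank under the knob. In the right crop (loosened) the knob sits about 17/8.3 ≈ 2 px lower, roughly 5 mm, and almost covers the shank. It has dropped into the thread at −1.1 rad. Now I lower about 4 mm, regrip and turn forward.

{"api": "play_rows", "payload": {"commands": [{"dx":-0.02,"dy":0,"dz":0.4,"rx":0.002,"ry":-0.002,"rz":0,"claw":0.35},{"dx":-0.02,"dy":0,"dz":0.4,"rx":0.002,"ry":-0.002,"rz":0,"claw":0.45},{"dx":-0.02,"dy":0,"dz":0.4,"rx":0.002,"ry":-0.002,"rz":0,"claw":0.6},{"dx":-0.02,"dy":0,"dz":0.4,"rx":0.002,"ry":-0.002,"rz":0,"claw":0.6},{"dx":-0.02,"dy":0,"dz":0.4,"rx":0.002,"ry":-0.002,"rz":0,"claw":0.6}]}}

```text
time: 5.7
tool_pos: [0.5867, -0.0666, 0.1258]
tool_rot: [-0.0, 0.768, 0.641, 0.0]
contact_force: [0.4, 0.1, -0.9]
gripper_width: 0.505
```

```bash
python3 d.py .126
```

```text
pos [ 0.5867 -0.0666  0.1258] yaw 1.39066725136266 q6 -0.0591550706447525 t 5.7
F [ 0.3975  0.1395 -0.9101] T [-0.0702  0.0117 -0.0112] w 0.5053827280741621
move cm [-0.0208 -0.006  -0.0207] tilt fix rx,ry [-0.0003 -0.0003  0.    ]
```

{"api": "play_rows", "payload": {"commands": [{"dx":0,"dy":0,"dz":0,"rx":0,"ry":0,"rz":0.12,"claw":0.6},{"dx":0,"dy":0,"dz":0.02,"rx":0,"ry":0,"rz":0.25,"claw":0.6},{"dx":0,"dy":0,"dz":0.04,"rx":0,"ry":0,"rz":0.38,"claw":0.6},{"dx":0,"dy":0,"dz":0.05,"rx":0,"ry":0,"rz":0.51,"claw":0.6},{"dx":0,"dy":0,"dz":0.06,"rx":0,"ry":0,"rz":0.64,"claw":0.6}]}}

```text
time: 6.2
tool_pos: [0.5865, -0.0665, 0.1252]
tool_rot: [-0.0, 0.931, 0.364, -0.0]
contact_force: [-1.0, 0.1, 1.0]
gripper_width: 0.501
```

```bash
python3 d.py .125
```

```text
pos [ 0.5865 -0.0665  0.1252] yaw 0.7454639133170191 q6 0.5861180646240979 t 6.2
F [-0.961   0.085   1.0062] T [0.1267 0.1578 0.0362] w 0.5014989350027567
move cm [-0.0143  0.0344  0.0183] tilt fix rx,ry [-0.0012  0.0002 -0.    ]
```

Forces are low. Continuing forward.

{"api": "play_rows", "payload": {"commands": [{"dx":0,"dy":0.01,"dz":0.01,"rx":0,"ry":0,"rz":0.13,"claw":0.6},{"dx":0,"dy":0.01,"dz":0.03,"rx":0,"ry":0,"rz":0.26,"claw":0.6},{"dx":0,"dy":0.01,"dz":0.04,"rx":0,"ry":0,"rz":0.39,"claw":0.6},{"dx":0,"dy":0.01,"dz":0.05,"rx":0,"ry":0,"rz":0.52,"claw":0.6},{"dx":0,"dy":0.01,"dz":0.06,"rx":0,"ry":0,"rz":0.65,"claw":0.6}]}}

```text
time: 6.7
tool_pos: [0.5863, -0.0662, 0.1245]
tool_rot: [-0.001, 0.999, 0.045, -0.001]
contact_force: [-0.1, 0.6, 1.0]
gripper_width: 0.5
```

{"api": "play_rows", "payload": {"commands": [{"dx":0,"dy":0,"dz":0.01,"rx":0,"ry":0,"rz":0.13,"claw":0.6},{"dx":0,"dy":0,"dz":0.03,"rx":0,"ry":0,"rz":0.26,"claw":0.6},{"dx":0,"dy":0,"dz":0.04,"rx":0,"ry":0,"rz":0.39,"claw":0.6},{"dx":0,"dy":0,"dz":0.05,"rx":0,"ry":0,"rz":0.52,"claw":0.6},{"dx":0,"dy":0,"dz":0.06,"rx":0,"ry":0,"rz":0.65,"claw":0.6}]}}

```text
time: 7.2
tool_pos: [0.5864, -0.0659, 0.124]
tool_rot: [-0.001, 0.96, -0.279, -0.001]
contact_force: [0.1, 1.1, 0.3]
gripper_width: 0.5
```

```bash
python3 d.py .124 6
```

```text
pos [ 0.5864 -0.0659  0.124 ] yaw -0.5650431528439405 q6 1.8966535598003114 t 7.2
F [0.1163 1.0533 0.2646] T [ 0.1663 -0.0883  0.0185] w 0.50008590135475
move cm [ 0.0648  0.0668 -0.0039] tilt fix rx,ry [-0.001   0.0021  0.    ]
```

View pics/c6.png

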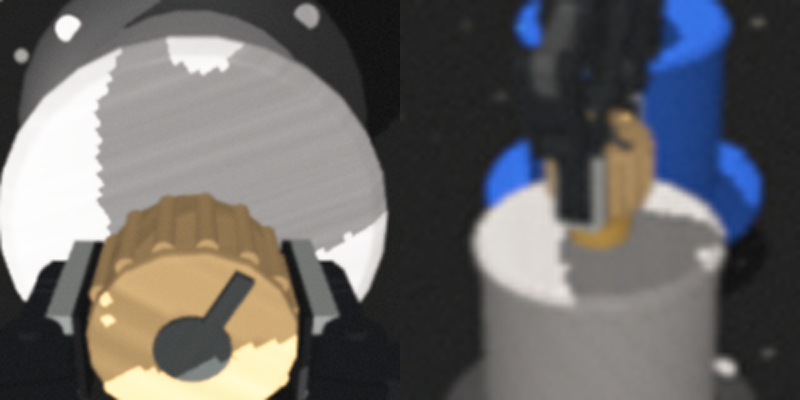

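The rib is unchanged relative to the fingers (crop (245,285)), so there is no slip after 1.96 rad forward. Continuing to q6 ≈ 2.85, then regrip.

{"api": "play_rows", "payload": {"commands": [{"dx":0.04,"dy":0.04,"dz":0.01,"rx":0,"ry":0,"rz":0.13,"claw":0.6},{"dx":0.04,"dy":0.04,"dz":0.02,"rx":0,"ry":0,"rz":0.26,"claw":0.6},{"dx":0.04,"dy":0.04,"dz":0.03,"rx":0,"ry":0,"rz":0.39,"claw":0.6},{"dx":0.04,"dy":0.04,"dz":0.04,"rx":0,"ry":0,"rz":0.5,"claw":0.6},{"dx":0.04,"dy":0.04,"dz":0.05,"rx":0,"ry":0,"rz":0.5,"claw":0.6}]}}

```text
time: 7.8
tool_pos: [0.5866, -0.0658, 0.1234]
tool_rot: [-0.001, 0.864, -0.504, -0.001]
contact_force: [-0.7, 2.7, -0.4]
gripper_width: 0.5
```

{"api": "play_rows", "payload": {"commands": [{"dx":0,"dy":0,"dz":0.01,"rx":0,"ry":0,"rz":0.13,"claw":0.6},{"dx":0,"dy":0,"dz":0.02,"rx":0,"ry":0,"rz":0.26,"claw":0.6},{"dx":0,"dy":0,"dz":0.03,"rx":0,"ry":0,"rz":0.39,"claw":0.6},{"dx":0,"dy":0,"dz":0.04,"rx":0,"ry":0,"rz":0.45,"claw":0.6},{"dx":0,"dy":0,"dz":0.04,"rx":0,"ry":0,"rz":0.45,"claw":0.6}]}}

```text
time: 8.3
tool_pos: [0.5868, -0.0657, 0.1231]
tool_rot: [-0.001, 0.731, -0.683, -0.001]
contact_force: [0.6, 1.1, -0.7]
gripper_width: 0.5
```

```bash
python3 d.py .123 7
```

```text
pos [ 0.5868 -0.0657  0.1231] yaw -1.502952569968197 q6 2.833847905111073 t 8.3
F [ 0.6165  1.0782 -0.7292] T [ 0.2669 -0.1501 -0.0059] w 0.4996130822805672
move cm [0.1104 0.0261 0.0078] tilt fix rx,ry [ 0.0003  0.0034 -0.    ]
```

{"api": "play_rows", "payload": {"commands": [{"dx":0,"dy":0,"dz":0,"rx":0,"ry":0,"rz":0,"claw":0.4},{"dx":0,"dy":0,"dz":0,"rx":0,"ry":0,"rz":0,"claw":0.35},{"dx":0,"dy":0,"dz":0,"rx":0,"ry":0,"rz":0,"claw":0.35},{"dx":0,"dy":0,"dz":0,"rx":0,"ry":0,"rz":0,"claw":0.35}]}}

```text
time: 8.8
tool_pos: [0.5867, -0.0658, 0.1231]
tool_rot: [-0.001, 0.731, -0.683, -0.001]
contact_force: [-0.0, 0.2, -0.2]
gripper_width: 0.651
```

```bash
python3 d.py .123 8
```

```text
pos [ 0.5867 -0.0658  0.1231] yaw -1.5027708111404023 q6 2.8335938763518973 t 8.8
F [-0.0096  0.1516 -0.2126] T [ 0.0444 -0.0303  0.0106] w 0.6508203714715778
move cm [0.0948 0.0214 0.0147] tilt fix rx,ry [ 0.0004  0.0032 -0.    ]
```

View pics/c8.png

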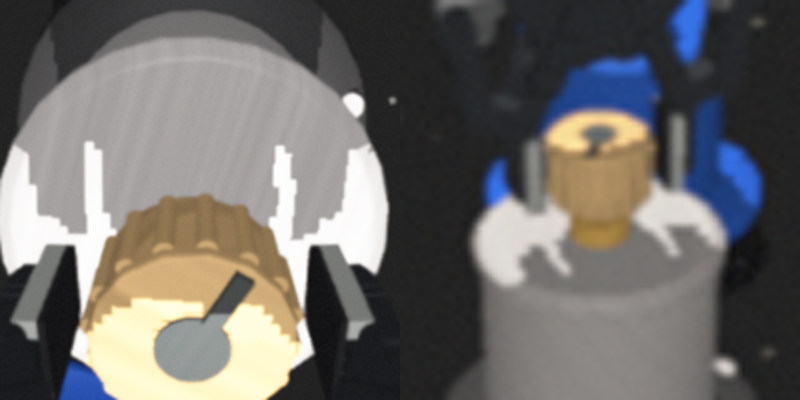

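The knob has sunk a little more, and its rib followed the gripper. 2.89 rad forward so far. Swinging the open fingers back about 3.4 rad.

{"api": "play_rows", "payload": {"commands": [{"dx":0.09,"dy":0.02,"dz":0,"rx":0,"ry":0.003,"rz":-0.14,"claw":0.3},{"dx":0.09,"dy":0.02,"dz":0,"rx":0,"ry":0.003,"rz":-0.28,"claw":0.3},{"dx":0.09,"dy":0.02,"dz":0,"rx":0,"ry":0.003,"rz":-0.42,"claw":0.3},{"dx":0.09,"dy":0.02,"dz":0,"rx":0,"ry":0.003,"rz":-0.56,"claw":0.3},{"dx":0.09,"dy":0.02,"dz":0,"rx":0,"ry":0.003,"rz":-0.7,"claw":0.3}]}}

```text
time: 9.4
tool_pos: [0.5866, -0.0667, 0.1231]
tool_rot: [-0.0, 0.922, -0.388, 0.0]
contact_force: [-0.5, -0.4, 1.1]
gripper_width: 0.702
```

{"api": "play_rows", "payload": {"commands": [{"dx":0,"dy":0,"dz":0,"rx":0,"ry":0,"rz":-0.14,"claw":0.3},{"dx":0,"dy":0,"dz":0,"rx":0,"ry":0,"rz":-0.28,"claw":0.3},{"dx":0,"dy":0,"dz":0,"rx":0,"ry":0,"rz":-0.42,"claw":0.3},{"dx":0,"dy":0,"dz":0,"rx":0,"ry":0,"rz":-0.56,"claw":0.3},{"dx":0,"dy":0,"dz":0,"rx":0,"ry":0,"rz":-0.7,"claw":0.3}]}}

```text
time: 9.9
tool_pos: [0.5866, -0.0668, 0.1231]
tool_rot: [-0.0, 0.999, -0.045, 0.0]
contact_force: [-0.9, -0.1, -1.3]
gripper_width: 0.696
```

```bash
python3 d.py .122
```

```text
pos [ 0.5866 -0.0668  0.1231] yaw -0.09094503625787216 q6 1.4219900193013078 t 9.9
F [-0.9402 -0.1411 -1.3028] T [ 0.0271 -0.0051 -0.0278] w 0.6958171768473433
move cm [0.0036 0.0036 0.1127] tilt fix rx,ry [-0.0005 -0.0004  0.    ]
```

{"api": "play_rows", "payload": {"commands": [{"dx":0,"dy":0,"dz":0.02,"rx":0,"ry":0,"rz":-0.14,"claw":0.3},{"dx":0,"dy":0,"dz":0.04,"rx":0,"ry":0,"rz":-0.28,"claw":0.3},{"dx":0,"dy":0,"dz":0.06,"rx":0,"ry":0,"rz":-0.42,"claw":0.3},{"dx":0,"dy":0,"dz":0.08,"rx":0,"ry":0,"rz":-0.56,"claw":0.3},{"dx":0,"dy":0,"dz":0.08,"rx":0,"ry":0,"rz":-0.7,"claw":0.3}]}}

```text
time: 10.4
tool_pos: [0.5865, -0.0668, 0.1223]
tool_rot: [-0.0, 0.953, 0.303, 0.0]
contact_force: [0.4, 0.7, -0.2]
gripper_width: 0.698
```

{"api": "play_rows", "payload": {"commands": [{"dx":0,"dy":0,"dz":0,"rx":0,"ry":0,"rz":-0.14,"claw":0.3},{"dx":0,"dy":0,"dz":0,"rx":0,"ry":0,"rz":-0.28,"claw":0.3},{"dx":0,"dy":0,"dz":0,"rx":0,"ry":0,"rz":-0.42,"claw":0.3},{"dx":0,"dy":0,"dz":0,"rx":0,"ry":0,"rz":-0.56,"claw":0.3},{"dx":0,"dy":0,"dz":0,"rx":0,"ry":0,"rz":-0.7,"claw":0.3}]}}

```text
time: 10.9
tool_pos: [0.5865, -0.0669, 0.1223]
tool_rot: [-0.0, 0.79, 0.614, 0.0]
contact_force: [0.2, -0.0, 1.1]
gripper_width: 0.703
```

{"api": "play_rows", "payload": {"commands": [{"dx":0,"dy":0,"dz":0,"rx":0,"ry":0,"rz":-0.14,"claw":0.3},{"dx":0,"dy":0,"dz":0,"rx":0,"ry":0,"rz":-0.28,"claw":0.3},{"dx":0,"dy":0,"dz":0,"rx":0,"ry":0,"rz":-0.42,"claw":0.3},{"dx":0,"dy":0,"dz":0,"rx":0,"ry":0,"rz":-0.56,"claw":0.3},{"dx":0,"dy":0,"dz":0,"rx":0,"ry":0,"rz":-0.6,"claw":0.3}]}}

```text
time: 11.4
tool_pos: [0.5865, -0.0669, 0.1223]
tool_rot: [0.0, 0.572, 0.82, 0.0]
contact_force: [0.6, 0.3, 0.2]
gripper_width: 0.701
```

```bash
python3 d.py .122 9
```

```text
pos [ 0.5865 -0.0669  0.1223] yaw 1.9245140312875402 q6 -0.593496140339157 t 11.4
F [0.5507 0.2851 0.1899] T [ 0.0092 -0.0067 -0.0419] w 0.7010962709030762
move cm [0.0076 0.0141 0.0319] tilt fix rx,ry [ 0.0002 -0.      0.    ]
```

View pics/c9.png

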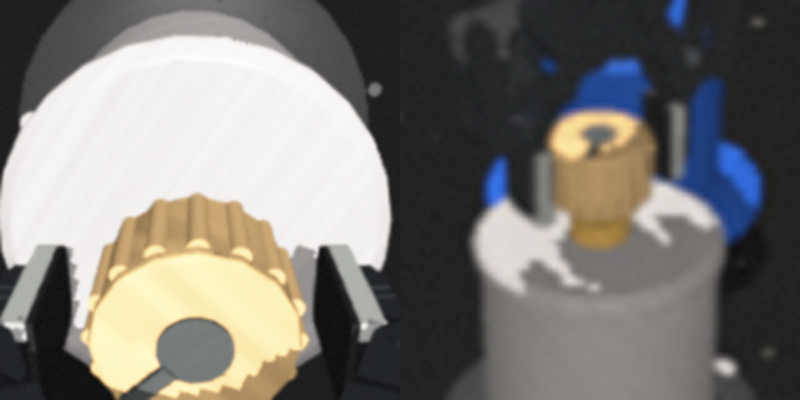

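The knob did not turn: the side crop shows the same rib direction, (597,148). Regripping.

{"api": "play_rows", "payload": {"commands": [{"dx":0.01,"dy":0.01,"dz":0,"rx":0,"ry":0,"rz":0,"claw":0.4},{"dx":0.01,"dy":0.01,"dz":0,"rx":0,"ry":0,"rz":0,"claw":0.6},{"dx":0.01,"dy":0.01,"dz":0,"rx":0,"ry":0,"rz":0,"claw":0.6},{"dx":0.01,"dy":0.01,"dz":0,"rx":0,"ry":0,"rz":0,"claw":0.6},{"dx":0.01,"dy":0.01,"dz":0,"rx":0,"ry":0,"rz":0,"claw":0.6}]}}

```text
time: 12.0
tool_pos: [0.587, -0.0667, 0.1227]
tool_rot: [0.0, 0.573, 0.819, 0.001]
contact_force: [1.4, 2.1, 0.9]
gripper_width: 0.499
```

```bash
python3 d.py .122
```

```text
pos [ 0.587  -0.0667  0.1227] yaw 1.9208644248575117 q6 -0.5895901492450123 t 12.0
F [1.4261 2.136  0.9405] T [ 0.234  -0.2001 -0.0231] w 0.49946874132543834
move cm [-0.0005 -0.0384  0.0655] tilt fix rx,ry [ 0.0013  0.0001 -0.    ]
```

{"api": "play_rows", "payload": {"commands": [{"dx":0,"dy":0,"dz":0,"rx":0,"ry":0,"rz":0.12,"claw":0.6},{"dx":0,"dy":0,"dz":0.02,"rx":0,"ry":0,"rz":0.25,"claw":0.6},{"dx":0,"dy":0,"dz":0.04,"rx":0,"ry":0,"rz":0.38,"claw":0.6},{"dx":0,"dy":0,"dz":0.05,"rx":0,"ry":0,"rz":0.51,"claw":0.6},{"dx":0,"dy":0,"dz":0.06,"rx":0,"ry":0,"rz":0.64,"claw":0.6}]}}

```text
time: 12.5
tool_pos: [0.5866, -0.0666, 0.1221]
tool_rot: [-0.0, 0.803, 0.595, 0.0]
contact_force: [-1.3, 1.3, 1.7]
gripper_width: 0.5
```

```bash
python3 d.py .121
```

```text
pos [ 0.5866 -0.0666  0.1221] yaw 1.2756168217133304 q6 0.055765115823782456 t 12.5
F [-1.3052  1.3439  1.745 ] T [0.1427 0.1025 0.0539] w 0.49969381635859217
move cm [-0.0184  0.0008  0.1077] tilt fix rx,ry [ 0.0002 -0.0004  0.    ]
```

{"api": "play_rows", "payload": {"commands": [{"dx":0,"dy":0,"dz":0.01,"rx":0,"ry":0,"rz":0.13,"claw":0.6},{"dx":0,"dy":0,"dz":0.03,"rx":0,"ry":0,"rz":0.26,"claw":0.6},{"dx":0,"dy":0,"dz":0.04,"rx":0,"ry":0,"rz":0.39,"claw":0.6},{"dx":0,"dy":0,"dz":0.05,"rx":0,"ry":0,"rz":0.52,"claw":0.6},{"dx":0,"dy":0,"dz":0.06,"rx":0,"ry":0,"rz":0.65,"claw":0.6}]}}

```text
time: 13.0
tool_pos: [0.5864, -0.0665, 0.1215]
tool_rot: [-0.0, 0.952, 0.305, -0.0]
contact_force: [-0.1, 0.9, 2.0]
gripper_width: 0.503
```

{"api": "play_rows", "payload": {"commands": [{"dx":0,"dy":0,"dz":0.01,"rx":0,"ry":0,"rz":0.13,"claw":0.6},{"dx":0,"dy":0,"dz":0.03,"rx":0,"ry":0,"rz":0.26,"claw":0.6},{"dx":0,"dy":0,"dz":0.04,"rx":0,"ry":0,"rz":0.39,"claw":0.6},{"dx":0,"dy":0,"dz":0.05,"rx":0,"ry":0,"rz":0.52,"claw":0.6},{"dx":0,"dy":0,"dz":0.06,"rx":0,"ry":0,"rz":0.65,"claw":0.6}]}}

```text
time: 13.5
tool_pos: [0.5863, -0.0662, 0.1209]
tool_rot: [-0.001, 1.0, -0.017, -0.0]
contact_force: [0.4, 1.4, 0.5]
gripper_width: 0.495
```

```bash
python3 d.py .12 10
```

```text
pos [ 0.5863 -0.0662  0.1209] yaw -0.034966963949774485 q6 1.3664295567691558 t 13.5
F [0.3958 1.4182 0.4555] T [ 0.2682 -0.0719  0.04  ] w 0.4953655584018862
move cm [0.0326 0.062  0.0862] tilt fix rx,ry [-0.0013  0.0008  0.    ]
```

View pics/c10.png

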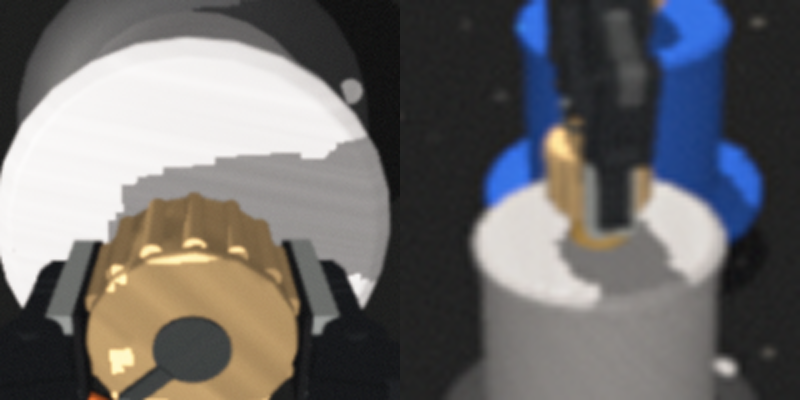

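The rib is still locked to the fingers. 4.85 rad forward in total, 1.45 to go.

{"api": "play_rows", "payload": {"commands": [{"dx":0.02,"dy":0.04,"dz":0.01,"rx":0,"ry":0,"rz":0.13,"claw":0.6},{"dx":0.02,"dy":0.04,"dz":0.03,"rx":0,"ry":0,"rz":0.26,"claw":0.6},{"dx":0.02,"dy":0.04,"dz":0.04,"rx":0,"ry":0,"rz":0.39,"claw":0.6},{"dx":0.02,"dy":0.04,"dz":0.05,"rx":0,"ry":0,"rz":0.52,"claw":0.6},{"dx":0.02,"dy":0.04,"dz":0.06,"rx":0,"ry":0,"rz":0.65,"claw":0.6}]}}

```text
time: 14.1
tool_pos: [0.5864, -0.0659, 0.1202]
tool_rot: [-0.001, 0.943, -0.334, -0.001]
contact_force: [-0.2, 3.2, 2.0]
gripper_width: 0.5
```

{"api": "play_rows", "payload": {"commands": [{"dx":0.03,"dy":0.03,"dz":0.01,"rx":0,"ry":0,"rz":0.13,"claw":0.6},{"dx":0.03,"dy":0.03,"dz":0.03,"rx":0,"ry":0,"rz":0.26,"claw":0.6},{"dx":0.03,"dy":0.03,"dz":0.04,"rx":0,"ry":0,"rz":0.39,"claw":0.6},{"dx":0.03,"dy":0.03,"dz":0.05,"rx":0,"ry":0,"rz":0.52,"claw":0.6},{"dx":0.03,"dy":0.03,"dz":0.06,"rx":0,"ry":0,"rz":0.62,"claw":0.6}]}}

```text
time: 14.6
tool_pos: [0.5866, -0.0657, 0.1197]
tool_rot: [-0.001, 0.795, -0.606, -0.001]
contact_force: [1.9, 2.6, 1.1]
gripper_width: 0.5
```

```bash
python3 d.py .12
```

```text
pos [ 0.5866 -0.0657  0.1197] yaw -1.3026737056647626 q6 2.6331372974323597 t 14.6
F [1.8532 2.5938 1.1324] T [ 0.4872 -0.2168  0.0036] w 0.4996181528210083
move cm [ 0.1075  0.0325 -0.0333] tilt fix rx,ry [-0.0006  0.0038  0.    ]
```

{"api": "play_rows", "payload": {"commands": [{"dx":0,"dy":0,"dz":0.01,"rx":0,"ry":0,"rz":0.1,"claw":0.6},{"dx":0,"dy":0,"dz":0.02,"rx":0,"ry":0,"rz":0.18,"claw":0.6},{"dx":0,"dy":0,"dz":0.02,"rx":0,"ry":0,"rz":0.18,"claw":0.6},{"dx":0,"dy":0,"dz":0.02,"rx":0,"ry":0,"rz":0.18,"claw":0.6},{"dx":0,"dy":0,"dz":0.02,"rx":0,"ry":0,"rz":0.18,"claw":0.6}]}}

```text
time: 15.1
tool_pos: [0.5867, -0.0656, 0.1195]
tool_rot: [-0.001, 0.738, -0.675, -0.001]
contact_force: [1.8, 2.3, 1.4]
gripper_width: 0.499
```

```bash
python3 d.py .12 11
python3 - <<'E'
from h import *
cv2.imwrite("pics/scene11.png",grab_frame("scene"))
a=[cv2.resize(cv2.imread(f"pics/s{i}.png")[195:240,245:292],(260,249),interpolation=cv2.INTER_CUBIC) for i in (5,8,11)]
cv2.imwrite("pics/scmp.png",np.hstack(a))
E
```

```text
pos [ 0.5867 -0.0656  0.1195] yaw -1.4805974861154083 q6 2.8110690993617955 t 15.1
F [1.8199 2.2887 1.4284] T [ 0.2339 -0.2808  0.016 ] w 0.4994980138171233
move cm [ 0.1162  0.0244 -0.0521] tilt fix rx,ry [-0.0002  0.0039  0.    ]
```

View pics/c11.png

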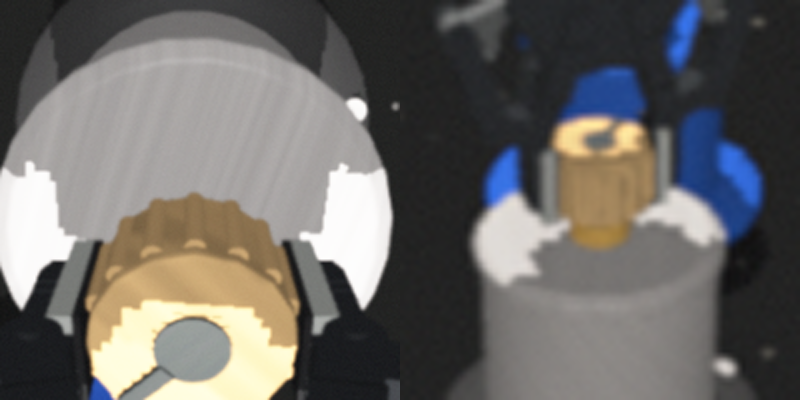

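View pics/scmp.png

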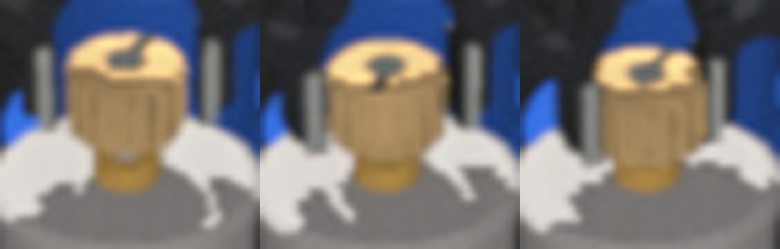

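View pics/scene11.png

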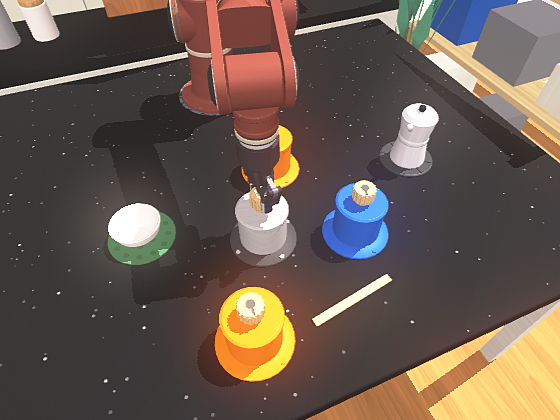

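The side crops show the knob's top disc at y 58, then 65, then 71, so it sank about 2.4 px (around 6 mm) over the forward turn. Its rib is back to the direction it had at the drop. Pot (415,140), bowl (134,225) and stick (352,300) have not moved. Total forward turn is 6.30 rad and the grip is firm at 0.50 width. Handing in.

```bash
python3 -c "
from plant import ticket,monitor
print(monitor.state()['joint_vel']); print(ticket.job_done())"
```

```text
[-0.0016619   0.00174998  0.00061739 -0.00287888 -0.0004908   0.00523619]
the job is handed in; nothing more can be done
None
```

The knob is in its thread and one full turn down, and I handed the job in with the gripper still holding it. No verdict was reported.

- **Backward:** I turned the knob about 1.10 rad anticlockwise and loosened the fingers. It dropped about 5 mm into the thread, seen in the side view.
- **Forward:** I screwed it clockwise 6.30 rad, in two grips of 2.89 and 3.40 rad. The rib kept its place relative to the fingers, so there was no visible slip.
- **Height:** the side view shows it sank about 2.4 px, roughly 6 mm, during the forward turn. That puts the gap at about 6 to 6.5 mm. This is an estimate, good to about 1 mm.
- **At the end:** the fingers were closed on the knob at a width of 0.50, the joints were still (under 0.006 rad/s) and the contact force was about 3 N. The pot, bowl and stick look unmoved in the scene view. The job took about 15 s of the 58 s allowed.
- **Disagreements:** the tool ended about 1 mm to the side (in y) of the knob centre I had measured. I could not measure the finger force on the knob directly; it rests on the fixed gripper setting.

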